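# Gauge the post-holder bores and sort out the rejects

## Robot

A 6-joint arm with a two-finger parallel gripper is mounted at the origin on the work surface. World frame = base frame: x ahead of the robot, y to its left, z up, the work surface at z = 0. Lengths are in m, angles in rad, forces in N, time in s.
With the tool pointing down it reaches from about 0.35 to 0.975 m from the base axis. Payload 7.1 kg.
Tool frame: the origin (TCP) lies on the centre line of the jaws, within the pads' length; the fingertips stand 25 mm ahead of it and the grasp point (between the pads) lies 6 mm ahead of it; z points along the fingers, y is the line along which they close (so a half turn about z gives the same grasp; the last joint's range is limited). The gripper opens to 88 mm and grips with 3 to 60 N. Pads are 20 mm wide; open, the fingers measure 115 mm over their backs; the gripper's body (75 mm by 178 mm) begins 61 mm behind the grasp point.
Start: joints at [1.242, 0.423, 1.63, -0, 1.089, -0.019], TCP at [0.191, 0.595, 0.248] pointing down, gripper open.
Joint ranges: [-3, 3], [-0.9, 2.11], [0.09, 2.58], [-1.31, 4.45], [0.11, 2.69], [-2.54, 2.54]. Speed limits (rad/s): [2.39, 2.39, 3.01, 3.14, 3.14, 3.14].

## Interface

Orientations are given as a rotation vector (axis times angle).
In Python, from cell import ctrl, viewer, close_job gives the robot as it stands.
- The arm moves only by the tool drive_tool, never from a script. Its argument "moves" is one flat list of numbers, 6 for each row, row after row: the shift along the tool's x, y, z in units of 50 mm (1.0 is 50 mm), then the turn, a rotation vector about the tool's x, y, z in units of 8 degrees (1.0 is 8 degrees). A call has 1 to 5 rows; each row is the pose to reach, as a shift and turn from the pose commanded when the call began, along the tool's axes at that moment; what a row does not reach only later rows make up. A row lasts 1/10 s, in which the tool goes at most 50 mm and 8.59 degrees, less where a joint would pass 70% of its speed; a pose out of reach is approached as far as the arm can. A call with a gripper value outside its range is refused whole. "hand" is the finger opening in mm, from 0 to 87.8, set as the call begins (left out, the last holds). The fingers move at their own pace and stop on an object; "force" is the grip in N (left out, the last holds). Time passes only in rows, so rows that repeat a pose let the fingers close. It gives the time, the measured TCP pose, the force, the opening and the grip force at its end, in the units of the state.
- ctrl.get_state(): the state, without advancing time (a new reading comes with each control period).
- viewer.snapshot(name): name is "side" or "top"; returns a dict with "color" (480x640x3 uint8, red, green, blue), "fovy" (degrees; the focal length in pixels is half the picture's height over the tangent of half this angle, whatever the lens; pixels are square), "cx", "cy" (the principal point, pixels), "rvec" (rotation vector, rad) and "tvec" (3), from world to camera coordinates, as OpenCV has them. Camera axes: x right, y down, z forward; pixel columns grow to the right and rows downward; lengths in m; the calibration is good to about 2 mm. A picture is of the moment at which its call begins. There is no depth.
- close_job(): hands the job in; it is judged then, once.
Trained networks look in a picture, given as the dict that the camera call returned (one of the last four; its "shot" number tells which), for a name from the list of things; names that differ only in an ending like _2 or _b are one class to them, and where a whole thing is asked for, a point or a joint stands for the part that bears it (a point fixed in the world has none). Each returns a list of dicts, best first, with "confidence" (0 to 1); they miss things now and then, are a little off and sometimes report something else, mostly with a low value. They report only what shows in the picture. A call takes as long as a camera call. They do not tell look-alikes from the thing itself.
- viewer.masks_of(picture, thing): "region" (480x640 bool, what is visible of it) and "box" ([left, top, right, bottom] in pixels, round what is visible of it).
The state is a dict: "time_s": time; "joint_positions": joint angles; "joint_velocities": joint speeds; "tau": joint torques, N m; "tcp_pos": TCP position; "eef_rot": TCP orientation; "contact_force": force on the tool from outside, world axes, zero at the start; "torque": the same for the moment, N m; "gripper_width": finger opening in m; "gripper_force": force on a finger pad.
Only numpy, scipy, OpenCV 4.12 (cv2) and the standard library are available. Lean on these libraries where they do the work, as an engineer would, in place of code of your own. Each camera call takes 0.05 s, during which the arm holds its last target. There are 200 camera calls.

## Task

Only one of the three post holders in the white rack is bored to full depth: working along the row from left to right as the robot sees it, try the plug gauge in every bore, pressing it gently down until it stops, never with more than 25 N. Leave the gauge standing in the one that takes it right up to its collar, to mark it, still in the rack, and stand the other two upright on the floor of the grey tray. Do not disturb the other things on the board.

Things in the scene. Friction and masses are not known exactly. Their poses are not given: they have to be found in the camera images.
- gauge: Steel plug gauge, 0.09 kg, standing upright in its stand. Origin at the centre of its tip, z up along it. From the tip: a pin 12 mm across and 30 mm long with a chamfered end, a collar 22 mm across and 4 mm thick, then a round knurled handle 16 mm across and 54 mm long (88 mm in all).
- gauge_tip (a point): Centre of the end of the gauge's pin.
- gauge_grip (a point): The place to grip the handle, on its axis, 62 mm above the tip (28 mm above the collar's top).
- gauge_stand: Black block 66 x 66 x 40 mm, fixed, with one upright hole 14 mm across, 34 mm deep, in the middle of its top, where the gauge stands with its collar resting on the block, its tip 10 mm above the board. Origin at the centre of its underside, z up; it may stand to the left or to the right of the rack, the tray on the other side.
- rack: White rack plate, fixed, 60 mm (x) by 230 mm (y) by 14 mm tall, with three round pockets 28 mm across and 8 mm deep at y = +80 mm (left, seen from the robot), 0 and -80 mm (right), each with a post holder standing 6 mm above the board. Origin at the centre of its underside, z up.
- reject_tray: Empty grey open tray, fixed, 110 mm (x) by 140 mm (y), walls 22 mm high and 4 mm thick, floor 4 mm thick. Origin at the centre of its underside, z up.
- holder_a: One of three steel post holders, alike outside, order varies. Upright cylinder 25 mm across, 38 mm tall, 0.1 kg; origin under its centre, z up. Blind 13.5 mm bore, 1 mm chamfer, central in its top: 33 mm deep in the good one; in the others it narrows unseen 12 to 22 mm down and stops the pin. A thumbscrew sticks out 13 mm to +y, 27 mm up: grip across x, near the top.
- holder_b: One of three steel post holders, alike outside, order varies. Upright cylinder 25 mm across, 38 mm tall, 0.1 kg; origin under its centre, z up. Blind 13.5 mm bore, 1 mm chamfer, central in its top: 33 mm deep in the good one; in the others it narrows unseen 12 to 22 mm down and stops the pin. A thumbscrew sticks out 13 mm to +y, 27 mm up: grip across x, near the top.
- holder_c: One of three steel post holders, alike outside, order varies. Upright cylinder 25 mm across, 38 mm tall, 0.1 kg; origin under its centre, z up. Blind 13.5 mm bore, 1 mm chamfer, central in its top: 33 mm deep in the good one; in the others it narrows unseen 12 to 22 mm down and stops the pin. A thumbscrew sticks out 13 mm to +y, 27 mm up: grip across x, near the top.
- hex_driver: Hand driver, 190 mm long, lying on the board in front of the rack; not part of the job.
- bottle: Small bottle, 32 mm across, 62 mm tall; not part of the job.
- spare_post: Steel post, 13 mm across, 75 mm long, lying behind the rack; not part of the job.
- lens_case: Small lens box, 56 x 56 x 30 mm; not part of the job.
- fork_clamp: Flat dark fork clamp about 83 mm long and 10 mm thick; not part of the job.
There are look-alikes about, which are no part of the job. Leave any green or yellow look-alike of the holder_a alone.

How it is judged:
On the way, in this order (a step that is already met when the one before it is completed fails the run):
1. the gauge is pushed down (over 1.5 N) at its stop, at least 10 mm deep in the bore of the holder in the left pocket (((y of holder_a in the frame of rack between 0.05 and 0.11 m and z of gauge_tip in the frame of holder_a below 0.028 m and horizontal distance between gauge_tip and holder_a below 0.003 m and contact force between gauge and holder_a above 1.5 N) or (y of holder_b in the frame of rack between 0.05 and 0.11 m and z of gauge_tip in the frame of holder_b below 0.028 m and horizontal distance between gauge_tip and holder_b below 0.003 m and contact force between gauge and holder_b above 1.5 N) or (y of holder_c in the frame of rack between 0.05 and 0.11 m and z of gauge_tip in the frame of holder_c below 0.028 m and horizontal distance between gauge_tip and holder_c below 0.003 m and contact force between gauge and holder_c above 1.5 N))), for 0.2 s.
2. the gauge is pushed down (over 1.5 N) at its stop, at least 10 mm deep in the bore of the holder in the middle pocket (((y of holder_a in the frame of rack between -0.03 and 0.03 m and z of gauge_tip in the frame of holder_a below 0.028 m and horizontal distance between gauge_tip and holder_a below 0.003 m and contact force between gauge and holder_a above 1.5 N) or (y of holder_b in the frame of rack between -0.03 and 0.03 m and z of gauge_tip in the frame of holder_b below 0.028 m and horizontal distance between gauge_tip and holder_b below 0.003 m and contact force between gauge and holder_b above 1.5 N) or (y of holder_c in the frame of rack between -0.03 and 0.03 m and z of gauge_tip in the frame of holder_c below 0.028 m and horizontal distance between gauge_tip and holder_c below 0.003 m and contact force between gauge and holder_c above 1.5 N))), for 0.2 s.
3. the gauge is pushed down (over 1.5 N) at its stop, at least 10 mm deep in the bore of the holder in the right pocket (((y of holder_a in the frame of rack between -0.11 and -0.05 m and z of gauge_tip in the frame of holder_a below 0.028 m and horizontal distance between gauge_tip and holder_a below 0.003 m and contact force between gauge and holder_a above 1.5 N) or (y of holder_b in the frame of rack between -0.11 and -0.05 m and z of gauge_tip in the frame of holder_b below 0.028 m and horizontal distance between gauge_tip and holder_b below 0.003 m and contact force between gauge and holder_b above 1.5 N) or (y of holder_c in the frame of rack between -0.11 and -0.05 m and z of gauge_tip in the frame of holder_c below 0.028 m and horizontal distance between gauge_tip and holder_c below 0.003 m and contact force between gauge and holder_c above 1.5 N))), for 0.2 s.
At the end, for the whole second after the job is handed in: The gauge stands released in a holder with its collar down on the rim (within 2 mm), that holder fully down in a pocket of the rack; the other two stand on the floor of the grey tray, inside its walls; all upright within 0.1 rad and at rest (((z of gauge_tip in the frame of holder_a below 0.01 m and horizontal distance between gauge_tip and holder_a below 0.003 m and x of holder_a in the frame of rack between -0.006 and 0.006 m and y of holder_a in the frame of rack between -0.09 and 0.09 m and z of holder_a in the frame of rack below 0.0085 m and x of holder_b in the frame of reject_tray between -0.048 and 0.048 m and y of holder_b in the frame of reject_tray between -0.063 and 0.063 m and z of each of holder_b, holder_c in the frame of reject_tray below 0.0065 m and x of holder_c in the frame of reject_tray between -0.048 and 0.048 m and y of holder_c in the frame of reject_tray between -0.063 and 0.063 m) or (z of gauge_tip in the frame of holder_b below 0.01 m and horizontal distance between gauge_tip and holder_b below 0.003 m and x of holder_b in the frame of rack between -0.006 and 0.006 m and y of holder_b in the frame of rack between -0.09 and 0.09 m and z of holder_b in the frame of rack below 0.0085 m and x of holder_a in the frame of reject_tray between -0.048 and 0.048 m and y of holder_a in the frame of reject_tray between -0.063 and 0.063 m and z of each of holder_a, holder_c in the frame of reject_tray below 0.0065 m and x of holder_c in the frame of reject_tray between -0.048 and 0.048 m and y of holder_c in the frame of reject_tray between -0.063 and 0.063 m) or (z of gauge_tip in the frame of holder_c below 0.01 m and horizontal distance between gauge_tip and holder_c below 0.003 m and x of holder_c in the frame of rack between -0.006 and 0.006 m and y of holder_c in the frame of rack between -0.09 and 0.09 m and z of holder_c in the frame of rack below 0.0085 m and x of holder_a in the frame of reject_tray between -0.048 and 0.048 m and y of holder_a in the frame of reject_tray between -0.063 and 0.063 m and z of each of holder_a, holder_b in the frame of reject_tray below 0.0065 m and x of holder_b in the frame of reject_tray between -0.048 and 0.048 m and y of holder_b in the frame of reject_tray between -0.063 and 0.063 m)) and angle between each of holder_a, holder_b, holder_c, gauge's own z axis and vertical below 0.1 rad and linear speed of each of holder_a, holder_b, holder_c, gauge below 0.02 m/s); the robot touches nothing.
It fails at once if the gauge presses on a post holder with more than 25 N (contact force between gauge and holder_a above 25 N or contact force between gauge and holder_b above 25 N or contact force between gauge and holder_c above 25 N).
It fails at once if another thing on the board is moved by more than 30 mm (distance of any of hex_driver, bottle, spare_post, fork_clamp, lens_case from where it was at the start of the episode above 0.03 m).
It also fails if it takes over 72 s, if anything falls off the work surface, if the arm or the gripper's body presses on something with over 40 N, if the wrist force passes 120 N, or if a joint passes its speed limit or range.

## Working session

There is one attempt and no reset: what is moved stays moved. The work goes in short steps, Python scripts to look and compute and a tool call to move; the robot and the scene stay as the last step left them, time stands still between calls to the robot, and variables do not carry over. Pictures are saved under pics/ and viewed, at most 10 in all, crops included, and the job is handed in when it is done.

Besides the shell and the picture viewer there is one more tool, called after "Emit:" as a command line: name --argument value ..., lists and objects as JSON in quotes. drive_tool: Moves the arm, as the interface text tells. Its arguments: {"type":"object","properties":{"moves":{"type":"array"},"hand":{"type":"number"},"force":{"type":"number"}},"required":["moves"]}

```bash
ls; mkdir -p pics; cat > h.py <<'E'
import numpy as np, cv2
from cell import ctrl, viewer, close_job
def K(p):
    f=240/np.tan(np.radians(p['fovy'])/2); return np.array([[f,0,p['cx']],[0,f,p['cy']],[0,0,1.]])
def proj(p,X): return cv2.projectPoints(np.atleast_2d(np.array(X,float)),np.array(p['rvec'],float),np.array(p['tvec'],float),K(p),None)[0].reshape(-1,2)
def ray(p,uv):
    R=cv2.Rodrigues(np.array(p['rvec'],float))[0]; c=-R.T@np.array(p['tvec'],float)
    d=R.T@np.linalg.inv(K(p))@np.array([uv[0],uv[1],1.]); return c,d/np.linalg.norm(d)
def onz(p,uv,z):
    c,d=ray(p,uv); return c+d*(z-c[2])/d[2]
def tri(p,a,q,b):
    c1,d1=ray(p,a);c2,d2=ray(q,b)
    s=np.linalg.lstsq(np.c_[d1,-d2],c2-c1,rcond=None)[0]; x,y=c1+s[0]*d1,c2+s[1]*d2
    return (x+y)/2,np.linalg.norm(x-y)
def save(p,n): cv2.imwrite('pics/'+n,p['color'][:,:,::-1])
E
python3 - <<'E'
from h import *
np.set_printoptions(precision=4,suppress=True)
s=ctrl.get_state(); print(s['tcp_pos'],s['eef_rot'],s['gripper_width'],s['contact_force'])
for n in('top','side'):
    p=viewer.snapshot(n); save(p,n+'0.png'); c,d=ray(p,(p['cx'],p['cy'])); print(n,p['fovy'],c,d)
    for t in('gauge','gauge_stand','rack','reject_tray','holder_a','hex_driver','bottle','spare_post','lens_case','fork_clamp'):
        for m in viewer.masks_of(p,t): 
            if m['confidence']>.2:
                ys,xs=np.nonzero(m['region']); print(t,round(m['confidence'],2),np.round(m['box']),xs.mean().round(1),ys.mean().round(1),onz(p,(xs.mean(),ys.mean()),.02).round(3))
E
```

```text
pics
[0.1903 0.5948 0.2469] [-0.4847 -3.1037  0.0024] 0.08773297911088712 [-0.3432  0.089   0.0638]
top 52.51659108552318 [ 0.4434 -0.0003  0.8676] [ 0.1171  0.0006 -0.9931]
gauge 0.68 [479. 222. 502. 242.] 489.5 230.9 [ 0.567 -0.301  0.02 ]
gauge_stand 0.57 [452. 209. 508. 261.] 480.2 235.1 [ 0.56  -0.285  0.02 ]
rack 0.65 [236. 198. 368. 240.] 301.9 219.1 [0.587 0.029 0.02 ]
reject_tray 0.97 [ 90. 189. 184. 264.] 136.3 225.3 [0.574 0.32  0.02 ]
reject_tray 0.26 [442. 140. 461. 165.] 451.2 151.5 [ 0.711 -0.238  0.02 ]
holder_a 0.75 [287. 209. 313. 226.] 299.6 217.1 [0.59  0.033 0.02 ]
holder_a 0.73 [241. 204. 266. 222.] 254.1 212.6 [0.598 0.113 0.02 ]
holder_a 0.61 [275. 147. 292. 170.] 283.8 156.4 [0.7   0.062 0.02 ]
holder_a 0.55 [335. 210. 357. 231.] 344.8 221.0 [ 0.584 -0.047  0.02 ]
holder_a 0.48 [250. 262. 269. 280.] 259.2 268.4 [0.499 0.103 0.02 ]
hex_driver 0.91 [294. 285. 315. 400.] 305.2 323.8 [0.404 0.022 0.02 ]
bottle 0.85 [441. 140. 463. 163.] 451.7 151.1 [ 0.712 -0.239  0.02 ]
spare_post 0.55 [317. 130. 339. 167.] 327.5 147.8 [ 0.717 -0.016  0.02 ]
lens_case 0.7 [177. 
[... 664 characters left out ...]
.02 ]
holder_a 0.8 [287. 302. 311. 331.] 295.4 314.0 [0.498 0.105 0.02 ]
holder_a 0.78 [302. 236. 323. 255.] 314.2 246.9 [ 0.589 -0.053  0.02 ]
holder_a 0.76 [272. 254. 289. 279.] 282.5 266.9 [0.594 0.029 0.02 ]
holder_a 0.56 [216. 246. 239. 269.] 225.9 254.6 [0.696 0.067 0.02 ]
hex_driver 0.98 [335. 293. 450. 353.] 374.7 317.0 [0.4   0.033 0.02 ]
hex_driver 0.72 [388. 168. 404. 201.] 396.7 185.1 [ 0.598 -0.353  0.02 ]
bottle 0.68 [318. 173. 331. 200.] 324.0 187.7 [ 0.715 -0.241  0.02 ]
spare_post 0.57 [243. 227. 255. 251.] 248.7 237.3 [0.704 0.002 0.02 ]
lens_case 0.87 [321. 397. 384. 462.] 352.5 427.9 [0.311 0.215 0.02 ]
fork_clamp 0.77 [103. 290. 161. 312.] 132.5 301.7 [0.717 0.249 0.02 ]
```

```bash
python3 - <<'E'
import cv2,numpy as np
t=cv2.imread('pics/top0.png');s=cv2.imread('pics/side0.png')
a=cv2.resize(t[180:280,80:520],None,fx=1.8,fy=1.8,interpolation=3)
b=cv2.resize(t[190:250,230:380],(792,317),interpolation=3)
cv2.imwrite('pics/t1.png',np.vstack([a,b]) if a.shape[1]==b.shape[1] else b)
cv2.imwrite('pics/s1.png',cv2.resize(s[150:350,200:440],(720,600),interpolation=3))
E
```

```text
(no output)
```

View pics/t1.png

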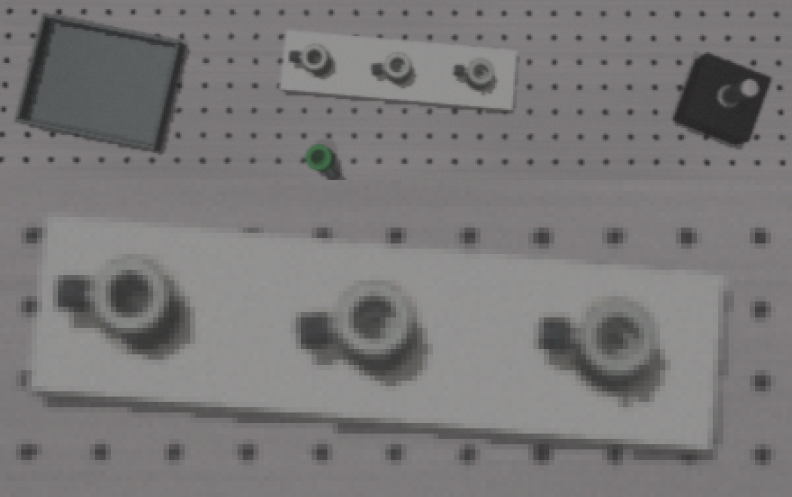

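View pics/s1.png

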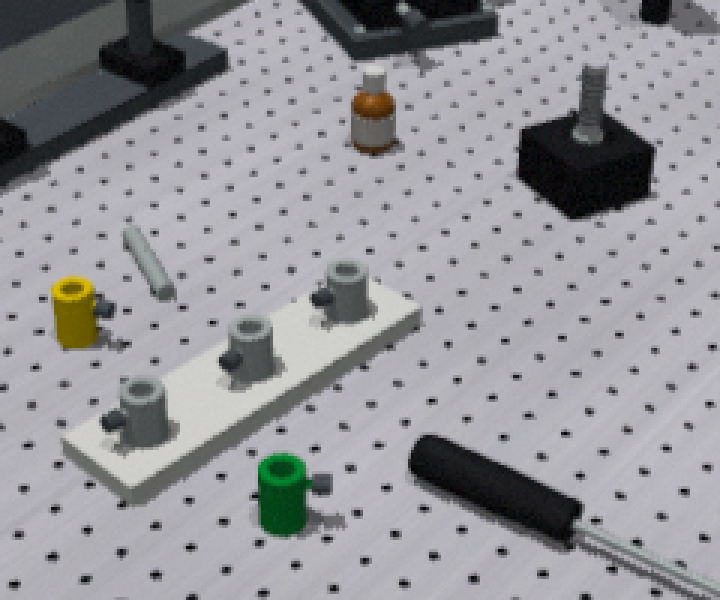

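The top view shows the rack with three grey holders, bores near px (254.6,211), (300.6,216) and (347,219.5). The gauge top is at (496,229) in the black stand, the tray is at left and there is a green decoy at (259,268). The side view shows bores near (247,279), (283,259) and (316,240), with the gauge top at (399,173). Next I'll refine these by fitting ring templates.

```bash
cat > m.py <<'E'
from h import *
from scipy.optimize import minimize
th=np.linspace(0,2*np.pi,60,endpoint=False)
def ringfit(p,uv,z,rin,rout,s=2):
    # bright annulus rin..rout at height z
    g=cv2.GaussianBlur(p['color'].mean(2).astype(np.float32),(0,0),0.7)
    def smp(c,r):
        q=proj(p,np.c_[c[0]+r*np.cos(th),c[1]+r*np.sin(th),0*th+z]).astype(np.float32)
        return cv2.remap(g,q[:,:1],q[:,1:],cv2.INTER_LINEAR).ravel()
    def cost(c):
        br=np.mean([smp(c,r).mean() for r in np.linspace(rin,rout,4)]) ; st=np.mean([smp(c,r).std() for r in np.linspace(rin,rout,4)])
        inn=smp(c,rin*.55).mean() if rin>.003 else br
        out=smp(c,rout+.0025).mean()
        return -(br-.5*out-.5*inn)+.5*st
    c0=onz(p,uv,z)[:2]
    G=[(cost(c0+[a,b]),a,b) for a in np.arange(-5,5.1,1)*1e-3 for b in np.arange(-5,5.1,1)*1e-3]
    k=min(G); r=minimize(cost,c0+np.array(k[1:]),method='Nelder-Mead',options=dict(initial_simplex=c0+np.array(k[1:])+np.array([[0,0],[.001,0],[0,.001]]),xatol=1e-5))
    return r.x,r.fun
E
python3 - <<'E'
from m import *
np.set_printoptions(precision=4,suppress=True)
T=viewer.snapshot('top');S=viewer.snapshot('side')
for n,a,b,z,ri,ro in(('L',(254.6,211.2),(247.3,279),.044,.0085,.0115),('M',(300.6,216.1),(283.3,259),.044,.0085,.0115),('R',(347,219.4),(315.7,239.7),.044,.0085,.0115),('G',(496.1,228.9),(398.7,172.7),.098,.001,.0065)):
    A=ringfit(T,a,z,ri,ro);B=ringfit(S,b,z,ri,ro)
    ua,ub=proj(T,[*A[0],z])[0],proj(S,[*B[0],z])[0]
    print(n,A,B,ua,ub,'tri',tri(T,ua,S,ub),'eye',tri(T,a,S,b))
for t in('rack','reject_tray','gauge_stand'):
  for p,z in((T,dict(rack=.014,reject_tray=.022,gauge_stand=.04)[t]),(S,dict(rack=.014,reject_tray=.022,gauge_stand=.04)[t])):
    m=viewer.masks_of(p,t)[0]; c=max(cv2.findContours(m['region'].astype(np.uint8),0,1)[0],key=len).reshape(-1,2)
    h=cv2.convexHull(c).reshape(-1,2); P=np.array([onz(p,u,z)[:2] for u in h])*1000
    r=cv2.minAreaRect(P.astype(np.float32)); print(t,r)
E
```

```text
L (array([0.5964, 0.1104]), np.float64(-30.272621154785156)) (array([0.5946, 0.1132]), np.float64(-19.878231048583984)) [254.0019 211.0345] [246.602  279.2745] tri (array([0.597 , 0.1109, 0.0413]), np.float64(0.00021067316208942113)) eye (array([0.5966, 0.1098, 0.0414]), np.float64(3.830565639977482e-05))
M (array([0.5893, 0.0314]), np.float64(-25.270376205444336)) (array([0.5876, 0.0341]), np.float64(-18.424434661865234)) [299.9779 215.3446] [282.6802 258.4114] tri (array([0.5899, 0.0315, 0.0414]), np.float64(0.00029958921846493707)) eye (array([0.589 , 0.0306, 0.04  ]), np.float64(0.0007658519919432844))
R (array([ 0.5838, -0.0485]), np.float64(-18.07928466796875)) (array([ 0.5815, -0.0451]), np.float64(-15.32921028137207)) [346.4859 218.7209] [314.8778 239.4351] tri (array([ 0.5843, -0.0486,  0.0409]), np.float64(1.8486430493263696e-05)) eye (array([ 0.5832, -0.0496,  0.0403]), np.float64(8.720172496132316e-05))
G (array([ 0.56  , -0.2842]), np.float64(-28.0341739654541)) (array([ 0.559 , -0.2816]), np.float64(-3.643340587615967)) [495.9048 228.4114] [398.4052 169.6826] tri (array([ 0.5604, -0.2846,  0.0964]), np.float64(0.00044150954226315666)) eye (array([ 0.5608, -0.2879,  0.0882]), np.float64(0.00038166672922192624))
rack ((588.589111328125, 29.23303985595703), (231.59359741210938, 62.0272102355957), 85.21420288085938)
rack ((581.7293090820312, 38.07765197753906), (237.97854614257812, 73.11642456054688), 85.56261444091797)
reject_tray ((574.975830078125, 320.42706298828125), (149.77976989746094, 112.04627990722656), 79.26741790771484)
reject_tray ((565.832763671875, 329.80413818359375), (141.50286865234375, 126.81129455566406), 78.60165405273438)
gauge_stand ((557.9195556640625, -280.262451171875), (75.21293640136719, 74.72818756103516), 68.51742553710938)
gauge_stand ((540.8619384765625, -252.4691162109375), (101.63290405273438, 119.70039367675781), 64.3475570678711)
```

```bash
cat > plan.py <<'E'
from h import *
from scipy.spatial.transform import Rotation as Ro
def Rdown(yaw): # tool y at angle yaw, z down
    y=np.array([np.cos(yaw),np.sin(yaw),0]); z=np.array([0,0,-1.]); return np.c_[np.cross(y,z),y,z]
def plan(wps,vmax=.04,wmax=7.,dec=2):
    """wps: (x,y,z,yawdeg[,vmax])"""
    s=ctrl.get_state(); p=np.array(s['tcp_pos']); R=Ro.from_rotvec(s['eef_rot']).as_matrix()
    yaw=np.degrees(np.arctan2(R[1,1],R[0,1])); print('t',round(s['time_s'],2),'tcp',p.round(4),'yaw',yaw.round(1),'F',np.round(s['contact_force'],1))
    rows=[];c=p;cy=yaw
    for w in wps:
        v=w[4] if len(w)>4 else vmax; t=np.array(w[:3]); n=int(max(1,np.ceil(np.linalg.norm(t-c)/v-1e-6),np.ceil(abs(w[3]-cy)/wmax)))
        rows+=[(c+(t-c)*k/n,cy+(w[3]-cy)*k/n) for k in range(1,n+1)]; c,cy=t,w[3]
    while len(rows)%5: rows.append(rows[-1])
    for i in range(0,len(rows),5):
        out=[]
        for q,y in rows[i:i+5]:
            T=Rdown(np.radians(y)); out+=list((R.T@(q-p))/.05)+list(np.degrees(Ro.from_matrix(R.T@T).as_rotvec())/8)
        print([0 if abs(x)<.5*10**-dec else round(float(x),dec) for x in out])
        p,y=rows[i+4]; R=Rdown(np.radians(y))
E
python3 -c "
from plan import *
plan([(.52,.2,.2,20),(.5595,-.283,.15,-4.7)],vmax=.042)"
```

```text
t 1.5 tcp [0.1905 0.5952 0.2477] yaw 72.2 F [ 0.9  0.1 -0.4]
[-0.67, -0.42, 0.07, 0, 0, 0.5, -1.34, -0.85, 0.15, 0, 0, 1.0, -2.0, -1.27, 0.22, 0, 0, 1.51, -2.67, -1.7, 0.29, 0, 0, 2.01, -3.34, -2.12, 0.37, 0, 0, 2.51]
[-0.77, -0.17, 0.07, 0, 0, 0.5, -1.55, -0.34, 0.15, 0, 0, 1.0, -2.32, -0.51, 0.22, 0, 0, 1.51, -3.09, -0.68, 0.29, 0, 0, 2.01, -3.87, -0.85, 0.37, 0, 0, 2.51]
[-0.78, 0.11, 0.07, 0, 0, 0.5, -1.57, 0.21, 0.15, 0, 0, 1.0, -2.35, 0.32, 0.22, 0, 0, 1.51, -3.07, -0.05, 0.3, 0, 0, 1.76, -3.79, -0.42, 0.39, 0, 0, 2.02]
[-0.79, -0.16, 0.08, 0, 0, 0.26, -1.58, -0.31, 0.17, 0, 0, 0.51, -2.38, -0.47, 0.25, 0, 0, 0.77, -3.17, -0.63, 0.33, 0, 0, 1.03, -3.96, -0.78, 0.42, 0, 0, 1.29]
[-0.81, -0.01, 0.08, 0, 0, 0.26, -1.62, -0.03, 0.17, 0, 0, 0.51, -2.42, -0.04, 0.25, 0, 0, 0.77, -3.23, -0.05, 0.33, 0, 0, 1.03, -4.04, -0.06, 0.42, 0, 0, 1.29]
```

Emit:
drive_tool --moves '[-0.67,-0.42,0.07,0,0,0.5,-1.34,-0.85,0.15,0,0,1.0,-2.0,-1.27,0.22,0,0,1.51,-2.67,-1.7,0.29,0,0,2.01,-3.34,-2.12,0.37,0,0,2.51]' --hand 45 --force 25

```text
time_s: 2.0
tcp_pos: [0.318, 0.4422, 0.2292]
eef_rot: [1.022, 2.971, 0.001]
contact_force: [-0.3, 0.3, 0.5]
gripper_width: 0.0516
gripper_force: 0.0
```

Emit:
drive_tool --moves '[-0.77,-0.17,0.07,0,0,0.5,-1.55,-0.34,0.15,0,0,1.0,-2.32,-0.51,0.22,0,0,1.51,-3.09,-0.68,0.29,0,0,2.01,-3.87,-0.85,0.37,0,0,2.51]'

```text
time_s: 2.5
tcp_pos: [0.445, 0.2899, 0.2108]
eef_rot: [1.525, 2.746, 0.001]
contact_force: [-0.2, -0.4, 0.5]
gripper_width: 0.0449
gripper_force: 0.0
```

Emit:
drive_tool --moves '[-0.78,0.11,0.07,0,0,0.5,-1.57,0.21,0.15,0,0,1.0,-2.35,0.32,0.22,0,0,1.51,-3.07,-0.05,0.3,0,0,1.76,-3.79,-0.42,0.39,0,0,2.02]'

```text
time_s: 3.0
tcp_pos: [0.5277, 0.118, 0.1911]
eef_rot: [1.894, 2.506, 0.001]
contact_force: [-0.2, -0.2, -0.6]
gripper_width: 0.0449
gripper_force: 0.0
```

Emit:
drive_tool --moves '[-0.79,-0.16,0.08,0,0,0.26,-1.58,-0.31,0.17,0,0,0.51,-2.38,-0.47,0.25,0,0,0.77,-3.17,-0.63,0.33,0,0,1.03,-3.96,-0.78,0.42,0,0,1.29]'

```text
time_s: 3.5
tcp_pos: [0.5438, -0.0834, 0.1702]
eef_rot: [2.112, 2.326, 0.0]
contact_force: [0.3, 0.0, 0.6]
gripper_width: 0.045
gripper_force: 0.0
```

Emit:
drive_tool --moves '[-0.81,-0.01,0.08,0,0,0.26,-1.62,-0.03,0.17,0,0,0.51,-2.42,-0.04,0.25,0,0,0.77,-3.23,-0.05,0.33,0,0,1.03,-4.04,-0.06,0.42,0,0,1.29]'

```text
time_s: 4.0
tcp_pos: [0.5606, -0.2848, 0.1492]
eef_rot: [2.312, 2.126, 0.0]
contact_force: [0.1, -0.1, 0.5]
gripper_width: 0.0449
gripper_force: 0.0
```

```bash
python3 -c "
from plan import *
plan([(.5595,-.283,.12,-4.7),(.5595,-.283,.078,-4.7,.02)],dec=3)
p=viewer.snapshot('side');cv2.imwrite('pics/s2.png',cv2.resize(p['color'][60:260,280:520,::-1],(720,600),interpolation=3))
s=ctrl.get_state()['tcp_pos'];print(proj(p,[[s[0],s[1],s[2]-.025],[.5595,-.283,.098]]))"
```

```text
t 4.0 tcp [ 0.5606 -0.2848  0.1492] yaw -4.8 F [ 0.1 -0.1  0.5]
[0.034, -0.024, 0.584, 0.003, 0.001, -0.013, 0.035, -0.024, 0.864, 0.003, 0.001, -0.013, 0.035, -0.025, 1.144, 0.003, 0.001, -0.013, 0.035, -0.025, 1.424, 0.003, 0.001, -0.013, 0.035, -0.025, 1.424, 0.003, 0.001, -0.013]
[[401.09063062 156.04745714]
 [398.56888942 169.37605847]]
```

View pics/s2.png

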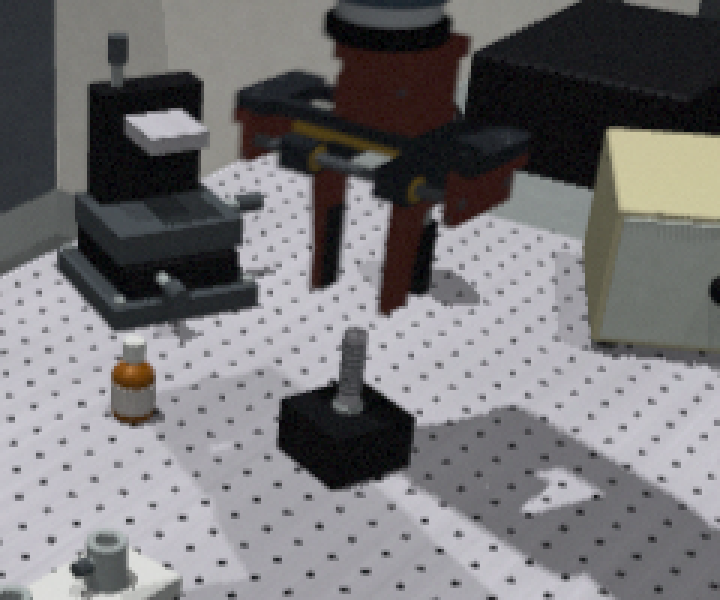

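The side view shows the open fingers just above the gauge: the gauge top is at crop (355,332) and the tips straddle crop x≈365. That agrees with the projection, so I'll descend and grip.

Emit:
drive_tool --moves '[0.034,-0.024,0.584,0,0,0,0.035,-0.024,0.864,0,0,0,0.035,-0.025,1.144,0,0,0,0.035,-0.025,1.424,0,0,0,0.035,-0.025,1.424,0,0,0]'

```text
time_s: 4.55
tcp_pos: [0.5585, -0.2801, 0.076]
eef_rot: [-2.308, -2.127, 0.002]
contact_force: [-0.4, 0.1, -0.5]
gripper_width: 0.045
gripper_force: 0.0
```

Emit:
drive_tool --moves '[0,0,0,0,0,0,0,0,0,0,0,0,0,0,0,0,0,0,0,0,0,0,0,0,0,0,0,0,0,0]' --hand 5 --force 25

```text
time_s: 5.05
tcp_pos: [0.5598, -0.2814, 0.0787]
eef_rot: [2.31, 2.127, 0.001]
contact_force: [-0.6, 1.3, 2.0]
gripper_width: 0.0154
gripper_force: 25.0
```

Emit:
drive_tool --moves '[0,0,0,0,0,0,0,0,0,0,0,0]'

```text
time_s: 5.25
tcp_pos: [0.5598, -0.2813, 0.0786]
eef_rot: [2.31, 2.128, 0.001]
contact_force: [-0.4, 0.5, 6.8]
gripper_width: 0.0158
gripper_force: 25.0
```

```bash
python3 -c "
from plan import *
plan([(.5598,-.2813,.145,-4.7,.025),(.5955,.1135,.145,-4.7),(.5955,.1135,.125,-4.7)],vmax=.045)"
```

```text
t 5.25 tcp [ 0.5598 -0.2813  0.0786] yaw -4.7 F [-0.4  0.5  6.8]
[0, 0, -0.44, 0.01, 0, 0, 0, 0, -0.89, 0.01, 0, 0, 0, 0, -1.33, 0.01, 0, 0, 0.88, 0.01, -1.33, 0.01, 0, 0, 1.76, 0.02, -1.33, 0.01, 0, 0]
[0.88, 0.01, 0, 0, 0, 0, 1.76, 0.01, 0, 0, 0, 0, 2.64, 0.02, 0, 0, 0, 0, 3.52, 0.03, 0, 0, 0, 0, 4.4, 0.04, 0, 0, 0, 0]
[0.88, 0.01, 0, 0, 0, 0, 1.76, 0.01, 0, 0, 0, 0, 1.76, 0.01, 0.4, 0, 0, 0, 1.76, 0.01, 0.4, 0, 0, 0, 1.76, 0.01, 0.4, 0, 0, 0]
```

Emit:
drive_tool --moves '[0,0,-0.44,0,0,0,0,0,-0.89,0,0,0,0,0,-1.33,0,0,0,0.88,0.01,-1.33,0,0,0,1.76,0.02,-1.33,0,0,0]'

```text
time_s: 5.75
tcp_pos: [0.5677, -0.1937, 0.1451]
eef_rot: [2.313, 2.124, 0.001]
contact_force: [1.1, 0.1, -2.3]
gripper_width: 0.0157
gripper_force: 25.0
```

Emit:
drive_tool --moves '[0.88,0.01,0,0,0,0,1.76,0.01,0,0,0,0,2.64,0.02,0,0,0,0,3.52,0.03,0,0,0,0,4.4,0.04,0,0,0,0]'

```text
time_s: 6.25
tcp_pos: [0.5872, 0.0272, 0.1442]
eef_rot: [-2.311, -2.128, 0.001]
contact_force: [0.7, 0.6, -0.8]
gripper_width: 0.0153
gripper_force: 25.0
```

Emit:
drive_tool --moves '[0.88,0.01,0,0,0,0,1.76,0.01,0,0,0,0,1.76,0.01,0.4,0,0,0,1.76,0.01,0.4,0,0,0,1.76,0.01,0.4,0,0,0]'

```text
time_s: 6.75
tcp_pos: [0.5947, 0.1128, 0.1239]
eef_rot: [-2.31, -2.128, 0.003]
contact_force: [-0.1, 0.3, -0.9]
gripper_width: 0.0158
gripper_force: 25.0
```

Emit:
drive_tool --moves '[0,0,0,0,0,0]'

```text
time_s: 6.85
tcp_pos: [0.5955, 0.1123, 0.1249]
eef_rot: [2.312, 2.127, 0.0]
contact_force: [-0.1, -1.5, -1.1]
gripper_width: 0.0154
gripper_force: 25.0
```

```bash
python3 -c "
from plan import *
plan([(.5955,.1135,.125,-4.7)])
p=viewer.snapshot('side');a=cv2.resize(p['color'][235:305,200:290,::-1],(765,595),interpolation=3)
s=ctrl.get_state();t=np.array(s['tcp_pos'])
for q,c in (([t[0],t[1]-.0017,t[2]-.0686],(0,0,255)),([.5955,.1118,.044],(255,0,0)),([.5946,.1132,.044],(0,255,0))):
    u=proj(p,q)[0];print(u);v=((u-[200,235])*8.5+4).astype(int);cv2.circle(a,tuple(int(k) for k in v),3,c,-1)
cv2.imwrite('pics/s3.png',a)"
```

```text
t 6.85 tcp [0.5955 0.1123 0.1249] yaw -4.8 F [-0.1 -1.5 -1.1]
[0.02, 0, 0, 0, 0, -0.01, 0.02, 0, 0, 0, 0, -0.01, 0.02, 0, 0, 0, 0, -0.01, 0.02, 0, 0, 0, 0, -0.01, 0.02, 0, 0, 0, 0, -0.01]
[246.72051551 272.12779472]
[246.79306947 278.62742236]
[246.56770686 279.27165301]
```

View pics/s3.png

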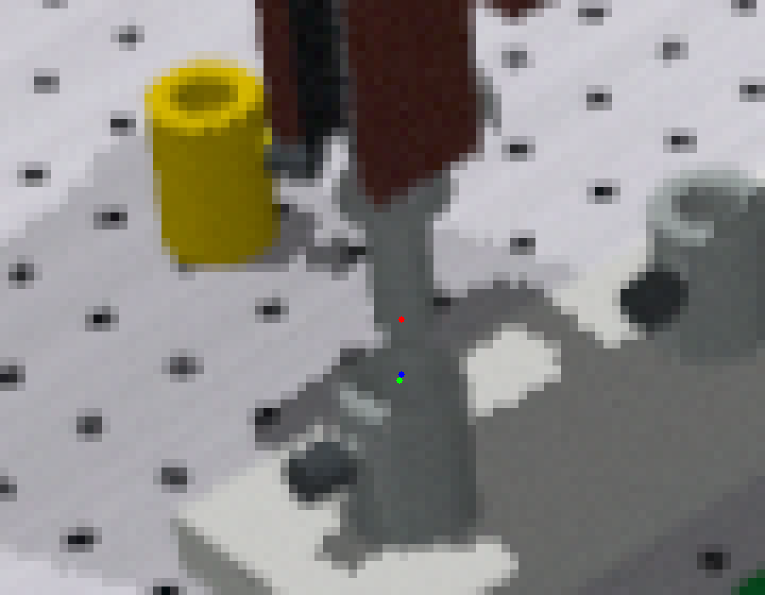

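The side view shows the pin standing over the left holder, with the tip near crop (406,330) and the rim centre near (401,380). The lateral error is at most about 1 mm, so I'll make a small correction and lower softly with a light grip.

Emit:
drive_tool --moves '[0.01,0.01,0.06,0,0,0,0.01,0.01,0.12,0,0,0,0.01,0.01,0.18,0,0,0,0.01,0.01,0.22,0,0,0,0.01,0.01,0.26,0,0,0]' --force 15

```text
time_s: 7.4
tcp_pos: [0.5959, 0.1136, 0.1112]
eef_rot: [-2.311, -2.128, 0.0]
contact_force: [-0.1, 0.0, -1.4]
gripper_width: 0.0155
gripper_force: 15.0
```

Emit:
drive_tool --moves '[0,0,0.02,0,0,0,0,0,0.04,0,0,0,0,0,0.06,0,0,0]'

```text
time_s: 7.7
tcp_pos: [0.596, 0.1137, 0.1084]
eef_rot: [2.311, 2.128, 0.0]
contact_force: [0.7, 0.3, -0.9]
gripper_width: 0.0158
gripper_force: 15.0
```

Emit:
drive_tool --moves '[0,0,0.02,0,0,0,0,0,0.04,0,0,0,0,0,0.06,0,0,0]'

```text
time_s: 8.0
tcp_pos: [0.596, 0.1137, 0.1054]
eef_rot: [2.311, 2.128, 0.0]
contact_force: [-0.2, -0.8, -1.0]
gripper_width: 0.0159
gripper_force: 15.0
```

Emit:
drive_tool --moves '[0,0,0.02,0,0,0,0,0,0.04,0,0,0,0,0,0.06,0,0,0]'

```text
time_s: 8.3
tcp_pos: [0.5959, 0.1137, 0.1024]
eef_rot: [2.311, 2.128, -0.0]
contact_force: [0.6, 0.0, -2.0]
gripper_width: 0.0158
gripper_force: 15.0
```

Emit:
drive_tool --moves '[0,0,0.02,0,0,0,0,0,0.04,0,0,0]'

```text
time_s: 8.5
tcp_pos: [0.5959, 0.1137, 0.1004]
eef_rot: [-2.311, -2.128, 0.0]
contact_force: [-0.3, -0.0, -1.1]
gripper_width: 0.0158
gripper_force: 15.0
```

Emit:
drive_tool --moves '[0,0,0.02,0,0,0,0,0,0.04,0,0,0]'

```text
time_s: 8.7
tcp_pos: [0.5959, 0.1137, 0.0984]
eef_rot: [-2.311, -2.128, 0.0]
contact_force: [-0.0, -0.2, -1.0]
gripper_width: 0.0156
gripper_force: 15.0
```

Emit:
drive_tool --moves '[0,0,0.02,0,0,0,0,0,0.04,0,0,0]'

```text
time_s: 8.9
tcp_pos: [0.596, 0.1137, 0.0964]
eef_rot: [-2.311, -2.128, -0.0]
contact_force: [-0.3, 0.3, -0.9]
gripper_width: 0.0157
gripper_force: 15.0
```

Tip is at about z=0.028, 16 mm deep, with no stop yet.

Emit:
drive_tool --moves '[0,0,0.02,0,0,0,0,0,0.04,0,0,0]'

```text
time_s: 9.1
tcp_pos: [0.5959, 0.1137, 0.0944]
eef_rot: [2.311, 2.128, -0.0]
contact_force: [-0.8, -0.2, -1.6]
gripper_width: 0.0156
gripper_force: 15.0
```

Emit:
drive_tool --moves '[0,0,0.02,0,0,0,0,0,0.04,0,0,0]'

```text
time_s: 9.3
tcp_pos: [0.5959, 0.1137, 0.0924]
eef_rot: [-2.311, -2.128, 0.0]
contact_force: [0.3, -0.2, -0.8]
gripper_width: 0.015
gripper_force: 15.0
```

Emit:
drive_tool --moves '[0,0,0.02,0,0,0,0,0,0.04,0,0,0]'

```text
time_s: 9.5
tcp_pos: [0.596, 0.1137, 0.0904]
eef_rot: [-2.311, -2.128, -0.0]
contact_force: [-0.0, 0.0, -1.2]
gripper_width: 0.0159
gripper_force: 15.0
```

Emit:
drive_tool --moves '[0,0,0.02,0,0,0,0,0,0.04,0,0,0]'

```text
time_s: 9.7
tcp_pos: [0.5959, 0.1137, 0.0884]
eef_rot: [-2.311, -2.128, -0.0]
contact_force: [0.0, 0.8, -0.7]
gripper_width: 0.0156
gripper_force: 15.0
```

Emit:
drive_tool --moves '[0,0,0.02,0,0,0,0,0,0.04,0,0,0]'

```text
time_s: 9.9
tcp_pos: [0.5959, 0.1137, 0.0864]
eef_rot: [2.311, 2.128, -0.0]
contact_force: [0.1, -0.3, -0.6]
gripper_width: 0.0161
gripper_force: 15.0
```

Emit:
drive_tool --moves '[0,0,0.02,0,0,0,0,0,0.03,0,0,0]'

```text
time_s: 10.1
tcp_pos: [0.5959, 0.1137, 0.0849]
eef_rot: [2.311, 2.128, -0.0]
contact_force: [0.0, -0.7, -1.1]
gripper_width: 0.0157
gripper_force: 15.0
```

Full stop is expected at TCP ≈0.0826, so I'll take 0.5 mm steps.

Emit:
drive_tool --moves '[0,0,0.01,0,0,0,0,0,0.02,0,0,0]'

```text
time_s: 10.3
tcp_pos: [0.596, 0.1137, 0.084]
eef_rot: [2.311, 2.128, 0.0]
contact_force: [0.1, 0.5, -1.5]
gripper_width: 0.0158
gripper_force: 15.0
```

Emit:
drive_tool --moves '[0,0,0.01,0,0,0,0,0,0.02,0,0,0]'

```text
time_s: 10.5
tcp_pos: [0.5959, 0.1137, 0.083]
eef_rot: [2.311, 2.128, 0.0]
contact_force: [-0.5, 0.3, -1.1]
gripper_width: 0.0159
gripper_force: 15.0
```

Emit:
drive_tool --moves '[0,0,0.01,0,0,0,0,0,0.01,0,0,0]'

```text
time_s: 10.7
tcp_pos: [0.596, 0.1137, 0.0827]
eef_rot: [2.311, 2.128, 0.0]
contact_force: [-0.8, -0.4, 2.4]
gripper_width: 0.0159
gripper_force: 15.0
```

Emit:
drive_tool --moves '[0,0,0.006,0,0,0,0,0,0.006,0,0,0,0,0,0.006,0,0,0,0,0,0.006,0,0,0]'

```text
time_s: 11.1
tcp_pos: [0.596, 0.1137, 0.0827]
eef_rot: [2.311, 2.128, 0.0]
contact_force: [-2.0, 0.4, 5.6]
gripper_width: 0.0162
gripper_force: 15.0
```

```bash
python3 -c "
from plan import *
p=viewer.snapshot('side');a=cv2.resize(p['color'][235:305,200:290,::-1],(765,595),interpolation=3)
cv2.imwrite('pics/s4.png',a)
L=(.596,.1137);d=np.array([.5885-.5955,.0328-.1118])
M=(L[0]+d[0],L[1]+d[1])
plan([(*L,.125,-4.7,.022),(*M,.125,-4.7),(*M,.112,-4.7,.007)],dec=3)"
```

```text
t 11.15 tcp [0.5961 0.1137 0.0827] yaw -4.7 F [-1.5 -0.5  4.6]
[0, 0, -0.423, 0.002, -0.001, -0.001, -0.001, -0.001, -0.846, 0.002, -0.001, -0.001, -0.794, -0.006, -0.846, 0.002, -0.001, -0.001, -1.587, -0.011, -0.847, 0.002, -0.001, -0.001, -1.587, -0.011, -0.717, 0.002, -0.001, -0.001]
[0, 0, 0.13, 0, 0, 0, 0, 0, 0.13, 0, 0, 0, 0, 0, 0.13, 0, 0, 0, 0, 0, 0.13, 0, 0, 0, 0, 0, 0.13, 0, 0, 0]
```

View pics/s4.png

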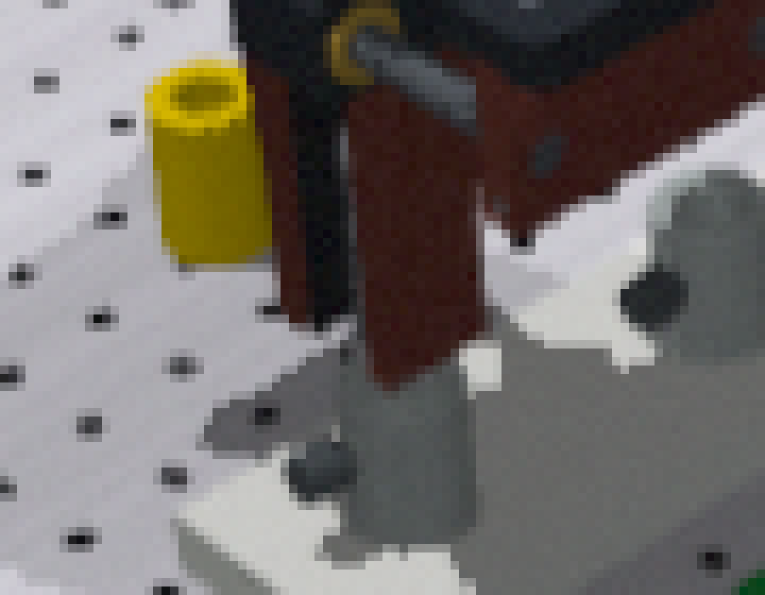

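The side view shows the pin fully inside the left holder, with the fingertips just above the rim and the stop at collar depth. The left holder is the good one. The gauge still has to be tried in the middle and right bores.

Emit:
drive_tool --moves '[0,0,-0.423,0,0,0,0,0,-0.846,0,0,0,-0.794,-0.006,-0.846,0,0,0,-1.587,-0.011,-0.847,0,0,0,-1.587,-0.011,-0.717,0,0,0]'

```text
time_s: 11.65
tcp_pos: [0.5889, 0.0313, 0.1186]
eef_rot: [2.313, 2.124, 0.001]
contact_force: [-0.2, 0.2, 0.2]
gripper_width: 0.0158
gripper_force: 15.0
```

Emit:
drive_tool --moves '[0,0,0.07,0,0,0,0,0,0.13,0,0,0,0,0,0.16,0,0,0,0,0,0.18,0,0,0]'

```text
time_s: 12.05
tcp_pos: [0.5889, 0.0355, 0.1087]
eef_rot: [-2.309, -2.13, 0.0]
contact_force: [-0.9, -0.5, -0.5]
gripper_width: 0.0161
gripper_force: 15.0
```

Emit:
drive_tool --moves '[0,0,0.02,0,0,0,0,0,0.04,0,0,0,0,0,0.06,0,0,0]'

```text
time_s: 12.35
tcp_pos: [0.5889, 0.0348, 0.106]
eef_rot: [2.31, 2.129, 0.0]
contact_force: [-0.1, -0.3, -0.8]
gripper_width: 0.0156
gripper_force: 15.0
```

Emit:
drive_tool --moves '[0,0,0.02,0,0,0,0,0,0.04,0,0,0,0,0,0.06,0,0,0]'

```text
time_s: 12.65
tcp_pos: [0.5889, 0.0347, 0.1029]
eef_rot: [-2.311, -2.128, -0.0]
contact_force: [0.1, 1.1, -1.0]
gripper_width: 0.0159
gripper_force: 15.0
```

Emit:
drive_tool --moves '[0,0,0.02,0,0,0]'

```text
time_s: 12.75
tcp_pos: [0.5888, 0.0346, 0.1019]
eef_rot: [-2.311, -2.128, 0.0]
contact_force: [0.0, -1.6, -1.1]
gripper_width: 0.0158
gripper_force: 15.0
```

Emit:
drive_tool --moves '[0,0,0.02,0,0,0]'

```text
time_s: 12.85
tcp_pos: [0.5889, 0.0346, 0.1009]
eef_rot: [-2.311, -2.128, -0.0]
contact_force: [-1.1, -0.1, -1.2]
gripper_width: 0.0157
gripper_force: 15.0
```

Emit:
drive_tool --moves '[0,0,0.012,0,0,0]'

```text
time_s: 12.95
tcp_pos: [0.5889, 0.0346, 0.1003]
eef_rot: [-2.311, -2.128, 0.0]
contact_force: [-0.1, -0.3, -1.0]
gripper_width: 0.0158
gripper_force: 15.0
```

Emit:
drive_tool --moves '[0,0,0.012,0,0,0]'

```text
time_s: 13.05
tcp_pos: [0.5889, 0.0346, 0.0998]
eef_rot: [2.311, 2.128, 0.0]
contact_force: [0.8, -0.2, -1.5]
gripper_width: 0.016
gripper_force: 15.0
```

Emit:
drive_tool --moves '[0,0,0.012,0,0,0]'

```text
time_s: 13.15
tcp_pos: [0.5889, 0.0346, 0.0992]
eef_rot: [-2.311, -2.128, -0.0]
contact_force: [-0.5, -1.0, -1.0]
gripper_width: 0.0161
gripper_force: 15.0
```

Emit:
drive_tool --moves '[0,0,0.013,0,0,0]'

```text
time_s: 13.25
tcp_pos: [0.5889, 0.0346, 0.0986]
eef_rot: [2.311, 2.128, 0.0]
contact_force: [-0.9, -0.4, -0.9]
gripper_width: 0.0156
gripper_force: 15.0
```

Emit:
drive_tool --moves '[0,0,0.013,0,0,0]'

```text
time_s: 13.35
tcp_pos: [0.5889, 0.0346, 0.0979]
eef_rot: [2.311, 2.128, 0.0]
contact_force: [-0.3, -0.1, -0.6]
gripper_width: 0.0155
gripper_force: 15.0
```

Emit:
drive_tool --moves '[0,0,0.013,0,0,0]'

```text
time_s: 13.45
tcp_pos: [0.5889, 0.0346, 0.0972]
eef_rot: [2.311, 2.128, 0.0]
contact_force: [0.7, 0.7, -0.9]
gripper_width: 0.0158
gripper_force: 15.0
```

Emit:
drive_tool --moves '[0,0,0.015,0,0,0]'

```text
time_s: 13.55
tcp_pos: [0.5889, 0.0347, 0.0965]
eef_rot: [2.311, 2.128, 0.0]
contact_force: [-0.3, 0.1, -0.4]
gripper_width: 0.016
gripper_force: 15.0
```

Emit:
drive_tool --moves '[0,0,0.015,0,0,0]'

```text
time_s: 13.65
tcp_pos: [0.5889, 0.0346, 0.0957]
eef_rot: [2.311, 2.128, 0.0]
contact_force: [-0.9, -0.7, -0.9]
gripper_width: 0.0157
gripper_force: 15.0
```

Emit:
drive_tool --moves '[0,0,0.015,0,0,0]'

```text
time_s: 13.75
tcp_pos: [0.5889, 0.0346, 0.095]
eef_rot: [2.311, 2.128, 0.0]
contact_force: [0.3, -0.2, -1.4]
gripper_width: 0.0157
gripper_force: 15.0
```

Emit:
drive_tool --moves '[0,0,0.015,0,0,0]'

```text
time_s: 13.85
tcp_pos: [0.5889, 0.0347, 0.0942]
eef_rot: [-2.311, -2.128, -0.0]
contact_force: [-0.1, -1.0, -1.5]
gripper_width: 0.0156
gripper_force: 15.0
```

Emit:
drive_tool --moves '[0,0,0.015,0,0,0]'

```text
time_s: 13.95
tcp_pos: [0.5889, 0.0346, 0.0934]
eef_rot: [-2.311, -2.128, 0.0]
contact_force: [-0.7, 0.2, -1.6]
gripper_width: 0.0155
gripper_force: 15.0
```

Emit:
drive_tool --moves '[0,0,0.015,0,0,0]'

```text
time_s: 14.05
tcp_pos: [0.5889, 0.0346, 0.0927]
eef_rot: [-2.311, -2.128, 0.0]
contact_force: [-0.5, -0.1, -2.0]
gripper_width: 0.0161
gripper_force: 15.0
```

Emit:
drive_tool --moves '[0,0,0.015,0,0,0]'

```text
time_s: 14.15
tcp_pos: [0.589, 0.0347, 0.0922]
eef_rot: [2.311, 2.128, 0.0]
contact_force: [-0.7, -0.8, 5.4]
gripper_width: 0.0155
gripper_force: 15.0
```

Emit:
drive_tool --moves '[0,0,0.015,0,0,0]'

```text
time_s: 14.25
tcp_pos: [0.5892, 0.0346, 0.092]
eef_rot: [2.311, 2.128, 0.001]
contact_force: [-2.7, 0.2, 10.5]
gripper_width: 0.0156
gripper_force: 15.0
```

Emit:
drive_tool --moves '[0,0,0.015,0,0,0]'

```text
time_s: 14.35
tcp_pos: [0.5893, 0.0346, 0.0917]
eef_rot: [2.31, 2.128, 0.001]
contact_force: [-4.3, 1.1, 15.5]
gripper_width: 0.0157
gripper_force: 15.0
```

Emit:
drive_tool --moves '[0,0,-0.015,0,0,0,0,0,-0.015,0,0,0,0,0,-0.015,0,0,0]'

```text
time_s: 14.65
tcp_pos: [0.5892, 0.0346, 0.092]
eef_rot: [2.311, 2.128, 0.001]
contact_force: [-2.2, 0.8, 6.9]
gripper_width: 0.0159
gripper_force: 15.0
```

```bash
python3 -c "
from plan import *
M=(.5890,.0347);R=(M[0]-.0058,M[1]-.0796)
plan([(*M,.125,-4.7,.022),(*R,.125,-4.7)],dec=3)"
```

```text
t 14.65 tcp [0.5892 0.0346 0.092 ] yaw -4.7 F [-2.2  0.8  6.9]
[0.001, -0.001, -0.33, 0.005, 0, -0.001, 0.001, -0.003, -0.66, 0.005, 0, -0.001, -0.797, 0.005, -0.66, 0.005, 0, -0.001, -1.595, 0.012, -0.66, 0.005, 0, -0.001, -1.595, 0.012, -0.66, 0.005, 0, -0.001]
```

Emit:
drive_tool --moves '[0,0,-0.33,0,0,0,0,0,-0.66,0,0,0,-0.797,0.008,-0.66,0,0,0,-1.595,0.014,-0.66,0,0,0,-1.595,0.014,-0.66,0,0,0]'

```text
time_s: 15.15
tcp_pos: [0.5828, -0.0483, 0.1244]
eef_rot: [2.314, 2.124, -0.0]
contact_force: [-0.4, 0.5, -0.9]
gripper_width: 0.0157
gripper_force: 15.0
```

Emit:
drive_tool --moves '[0,0,0.1,0,0,0,0,0,0.2,0,0,0,0,0,0.24,0,0,0,0,0,0.27,0,0,0,0,0,0.29,0,0,0]'

```text
time_s: 15.65
tcp_pos: [0.5831, -0.0442, 0.1095]
eef_rot: [-2.31, -2.129, 0.0]
contact_force: [-0.2, 0.2, -0.5]
gripper_width: 0.0159
gripper_force: 15.0
```

Emit:
drive_tool --moves '[0,0,0.02,0,0,0]'

```text
time_s: 15.75
tcp_pos: [0.5831, -0.0445, 0.1087]
eef_rot: [2.31, 2.129, 0.0]
contact_force: [0.1, 0.1, 1.0]
gripper_width: 0.016
gripper_force: 15.0
```

Emit:
drive_tool --moves '[0,0,0.015,0,0,0]'

```text
time_s: 15.85
tcp_pos: [0.5831, -0.0447, 0.108]
eef_rot: [2.31, 2.129, 0.0]
contact_force: [-0.0, -0.1, -1.0]
gripper_width: 0.0156
gripper_force: 15.0
```

Emit:
drive_tool --moves '[0,0,0.015,0,0,0]'

```text
time_s: 15.95
tcp_pos: [0.5831, -0.0448, 0.1073]
eef_rot: [2.311, 2.128, 0.0]
contact_force: [1.0, 0.0, -0.7]
gripper_width: 0.0157
gripper_force: 15.0
```

Emit:
drive_tool --moves '[0,0,0.015,0,0,0]'

```text
time_s: 16.05
tcp_pos: [0.5831, -0.0449, 0.1065]
eef_rot: [2.311, 2.128, 0.0]
contact_force: [0.8, 0.8, -1.1]
gripper_width: 0.0161
gripper_force: 15.0
```

Emit:
drive_tool --moves '[0,0,0.03,0,0,0,0,0,0.06,0,0,0,0,0,0.085,0,0,0]'

```text
time_s: 16.35
tcp_pos: [0.583, -0.0449, 0.1021]
eef_rot: [-2.311, -2.128, 0.0]
contact_force: [-0.2, 0.6, -1.7]
gripper_width: 0.0159
gripper_force: 15.0
```

Emit:
drive_tool --moves '[0,0,0.015,0,0,0]'

```text
time_s: 16.45
tcp_pos: [0.583, -0.0449, 0.1013]
eef_rot: [-2.311, -2.128, 0.0]
contact_force: [0.2, 0.4, -1.5]
gripper_width: 0.0156
gripper_force: 15.0
```

Emit:
drive_tool --moves '[0,0,0.015,0,0,0]'

```text
time_s: 16.55
tcp_pos: [0.583, -0.0449, 0.1007]
eef_rot: [-2.311, -2.128, 0.0]
contact_force: [-0.2, -0.7, -0.7]
gripper_width: 0.0159
gripper_force: 15.0
```

Emit:
drive_tool --moves '[0,0,0.015,0,0,0]'

```text
time_s: 16.65
tcp_pos: [0.583, -0.0449, 0.1]
eef_rot: [-2.311, -2.128, 0.0]
contact_force: [-0.0, -0.3, -2.0]
gripper_width: 0.0155
gripper_force: 15.0
```

Emit:
drive_tool --moves '[0,0,0.015,0,0,0]'

```text
time_s: 16.75
tcp_pos: [0.5831, -0.0449, 0.0993]
eef_rot: [2.311, 2.128, 0.0]
contact_force: [-0.1, -0.2, -1.6]
gripper_width: 0.0159
gripper_force: 15.0
```

Emit:
drive_tool --moves '[0,0,0.015,0,0,0]'

```text
time_s: 16.85
tcp_pos: [0.5831, -0.0449, 0.0985]
eef_rot: [2.311, 2.128, 0.0]
contact_force: [-0.5, -0.4, 0.9]
gripper_width: 0.0157
gripper_force: 15.0
```

Emit:
drive_tool --moves '[0,0,0.015,0,0,0]'

```text
time_s: 16.95
tcp_pos: [0.5832, -0.0449, 0.0981]
eef_rot: [2.311, 2.128, 0.0]
contact_force: [-1.1, -0.3, 7.1]
gripper_width: 0.0157
gripper_force: 15.0
```

Stopped at about 14.5 mm. I'll hold there, then return to the left holder.

Emit:
drive_tool --moves '[0,0,0.004,0,0,0,0,0,0.004,0,0,0,0,0,0.004,0,0,0,0,0,0.004,0,0,0]'

```text
time_s: 17.35
tcp_pos: [0.5833, -0.0449, 0.0981]
eef_rot: [2.31, 2.128, 0.001]
contact_force: [-0.9, 0.5, 5.8]
gripper_width: 0.0158
gripper_force: 15.0
```

```bash
python3 -c "
from plan import *
R=(.5831,-.0449);L=(.596,.1137)
plan([(*R,.127,-4.7,.022),(*L,.127,-4.7),(*L,.127,-4.7),(*L,.127,-4.7)],dec=3)"
```

```text
t 17.35 tcp [ 0.5833 -0.0449  0.0981] yaw -4.7 F [-0.9  0.5  5.8]
[0, -0.001, -0.289, 0.004, 0, 0, 0, -0.003, -0.578, 0.004, 0, -0.001, 0.796, -0.004, -0.578, 0.004, 0, -0.001, 1.592, -0.004, -0.578, 0.004, 0, -0.001, 2.387, -0.005, -0.578, 0.004, 0, -0.001]
[0.796, -0.001, 0, 0, 0, 0, 0.796, -0.001, 0, 0, 0, 0, 0.796, -0.001, 0, 0, 0, 0, 0.796, -0.001, 0, 0, 0, 0, 0.796, -0.001, 0, 0, 0, 0]
```

Emit:
drive_tool --moves '[0,-0.001,-0.29,0,0,0,0,-0.002,-0.58,0,0,0,0.796,-0.003,-0.58,0,0,0,1.592,-0.004,-0.58,0,0,0,2.387,-0.004,-0.58,0,0,0]'

```text
time_s: 17.85
tcp_pos: [0.5933, 0.0751, 0.1282]
eef_rot: [2.311, 2.126, 0.002]
contact_force: [0.4, -0.6, -1.2]
gripper_width: 0.0158
gripper_force: 15.0
```

Emit:
drive_tool --moves '[0.5,0,0,0,0,0,0.796,-0.001,0,0,0,0,0.796,-0.001,0,0,0,0,0.796,-0.001,0,0,0,0,0.796,-0.001,0.2,0,0,0]'

```text
time_s: 18.35
tcp_pos: [0.5968, 0.1126, 0.1176]
eef_rot: [2.311, 2.126, 0.003]
contact_force: [-0.3, -0.3, -1.0]
gripper_width: 0.0156
gripper_force: 15.0
```

Emit:
drive_tool --moves '[0,0,0.05,0,0,0,0,0,0.1,0,0,0,0,0,0.13,0,0,0,0,0,0.15,0,0,0]'

```text
time_s: 18.75
tcp_pos: [0.5958, 0.1134, 0.1088]
eef_rot: [-2.311, -2.128, 0.001]
contact_force: [-0.7, 1.0, -1.2]
gripper_width: 0.0156
gripper_force: 15.0
```

Inserted 4 mm or more. I'll continue down to TCP ≈0.084.

Emit:
drive_tool --moves '[0,0,0.03,0,0,0,0,0,0.06,0,0,0,0,0,0.09,0,0,0]'

```text
time_s: 19.05
tcp_pos: [0.5959, 0.1138, 0.1046]
eef_rot: [2.311, 2.128, 0.0]
contact_force: [0.1, -0.2, -1.0]
gripper_width: 0.016
gripper_force: 15.0
```

Emit:
drive_tool --moves '[0,0,0.1,0,0,0,0,0,0.2,0,0,0,0,0,0.3,0,0,0,0,0,0.37,0,0,0,0,0,0.39,0,0,0]'

```text
time_s: 19.55
tcp_pos: [0.5955, 0.1137, 0.0844]
eef_rot: [-2.31, -2.128, 0.001]
contact_force: [0.3, -0.2, -0.0]
gripper_width: 0.0157
gripper_force: 15.0
```

Emit:
drive_tool --moves '[0,0,0.01,0,0,0,0,0,0.02,0,0,0]'

```text
time_s: 19.75
tcp_pos: [0.596, 0.1138, 0.0841]
eef_rot: [2.311, 2.128, 0.0]
contact_force: [-0.2, 0.1, -0.2]
gripper_width: 0.0159
gripper_force: 15.0
```

Emit:
drive_tool --moves '[0,0,0.015,0,0,0]'

```text
time_s: 19.85
tcp_pos: [0.596, 0.1138, 0.0835]
eef_rot: [2.311, 2.128, 0.0]
contact_force: [0.4, 0.1, -1.6]
gripper_width: 0.0161
gripper_force: 15.0
```

Emit:
drive_tool --moves '[0,0,0.012,0,0,0,0,0,0.012,0,0,0]'

```text
time_s: 20.05
tcp_pos: [0.5959, 0.1138, 0.0828]
eef_rot: [2.311, 2.128, 0.0]
contact_force: [-0.9, 0.1, -0.7]
gripper_width: 0.0157
gripper_force: 15.0
```

Within about 0.3 mm of seated, so it can be released now and will drop home. Next is the holder in the middle pocket.

Emit:
drive_tool --moves '[0,0,0,0,0,0,0,0,0,0,0,0,0,0,0,0,0,0]' --hand 45

```text
time_s: 20.35
tcp_pos: [0.596, 0.1138, 0.0829]
eef_rot: [2.311, 2.128, 0.0]
contact_force: [-1.1, -0.3, -0.1]
gripper_width: 0.0366
gripper_force: 0.0
```

```bash
python3 -c "
from plan import *
L=(.596,.1138);M=(.5888,.0335)
plan([(*L,.14,-4.7,.03),(*M,.14,-4.7),(*M,.08,-4.7),(*M,.045,-4.7,.015)],dec=2)"
```

```text
t 20.35 tcp [0.596  0.1138 0.0829] yaw -4.7 F [-1.1 -0.3 -0.1]
[0, 0, -0.57, 0, 0, 0, 0, 0, -1.14, 0, 0, 0, -0.54, 0, -1.14, 0, 0, 0, -1.07, -0.01, -1.14, 0, 0, 0, -1.61, -0.01, -1.14, 0, 0, 0]
[0, 0, 0.6, 0, 0, 0, 0, 0, 1.2, 0, 0, 0, 0, 0, 1.43, 0, 0, 0, 0, 0, 1.67, 0, 0, 0, 0, 0, 1.9, 0, 0, 0]
```

Emit:
drive_tool --moves '[0,0,-0.57,0,0,0,0,0,-1.14,0,0,0,-0.54,0,-1.14,0,0,0,-1.07,-0.01,-1.14,0,0,0,-1.61,-0.01,-1.14,0,0,0]'

```text
time_s: 20.85
tcp_pos: [0.5887, 0.0329, 0.1402]
eef_rot: [2.309, 2.129, 0.001]
contact_force: [-0.3, 1.0, -0.7]
gripper_width: 0.0449
gripper_force: 0.0
```

Emit:
drive_tool --moves '[0,0,0.3,0,0,0,0,0,0.9,0,0,0,0,0,1.4,0,0,0,0,0,1.67,0,0,0,0,0,1.9,0,0,0]'

```text
time_s: 21.35
tcp_pos: [0.5883, 0.0341, 0.0433]
eef_rot: [-2.31, -2.128, 0.001]
contact_force: [0.8, 0.4, -0.1]
gripper_width: 0.0455
gripper_force: 0.0
```

Emit:
drive_tool --moves '[0,0,0,0,0,0,0,0,0,0,0,0]'

```text
time_s: 21.55
tcp_pos: [0.5891, 0.0338, 0.045]
eef_rot: [2.31, 2.128, 0.0]
contact_force: [-0.4, -0.8, 0.1]
gripper_width: 0.0451
gripper_force: 0.0
```

Emit:
drive_tool --moves '[0,0,0,0,0,0,0,0,0,0,0,0,0,0,0,0,0,0,0,0,0,0,0,0]' --hand 10 --force 25

```text
time_s: 21.95
tcp_pos: [0.5892, 0.0336, 0.0455]
eef_rot: [2.31, 2.128, 0.001]
contact_force: [-1.8, 0.4, 4.2]
gripper_width: 0.0248
gripper_force: 25.0
```

```bash
python3 -c "
from plan import *
T=viewer.snapshot('top');S=viewer.snapshot('side')
a=cv2.resize(S['color'][230:310,200:300,::-1],(750,600),interpolation=3);cv2.imwrite('pics/s5.png',a)
for p in(T,S):
  for z in(0.0,.022):
    m=viewer.masks_of(p,'reject_tray')[0]; c=max(cv2.findContours(m['region'].astype(np.uint8),0,1)[0],key=len).reshape(-1,2)
    P=np.array([onz(p,u,z)[:2] for u in cv2.convexHull(c).reshape(-1,2)])*1000
    print(z,cv2.minAreaRect(P.astype(np.float32)))
b=cv2.resize(T['color'][175:280,75:200,::-1],(714,600),interpolation=3)
cv2.imwrite('pics/t5.png',b)"
```

```text
0.0 ((578.4601440429688, 327.70001220703125), (150.98130798339844, 112.48906707763672), 79.01331329345703)
0.022 ((575.0364379882812, 319.3828430175781), (147.15293884277344, 109.63671875), 79.0133056640625)
0.0 ((584.6620483398438, 321.0273132324219), (147.828369140625, 135.41958618164062), 78.41189575195312)
0.022 ((566.004638671875, 329.8022155761719), (142.05465698242188, 130.13055419921875), 78.41190338134766)
```

View pics/s5.png

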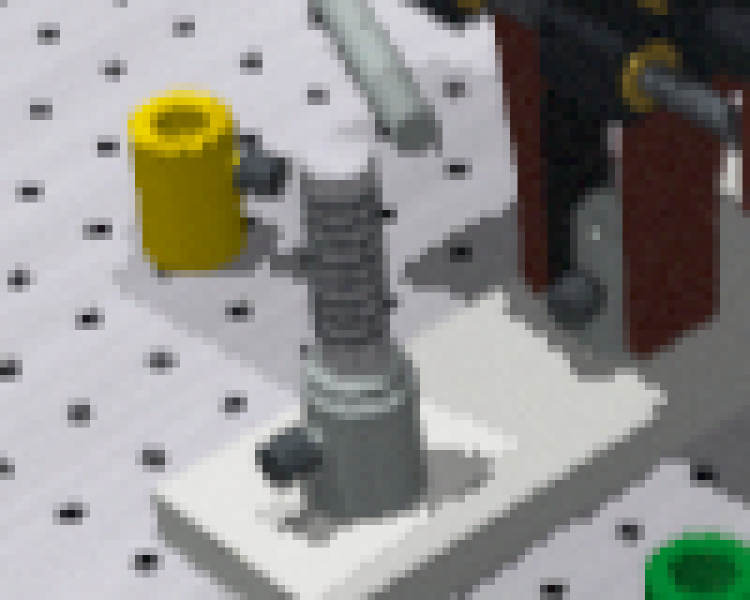

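View pics/t5.png

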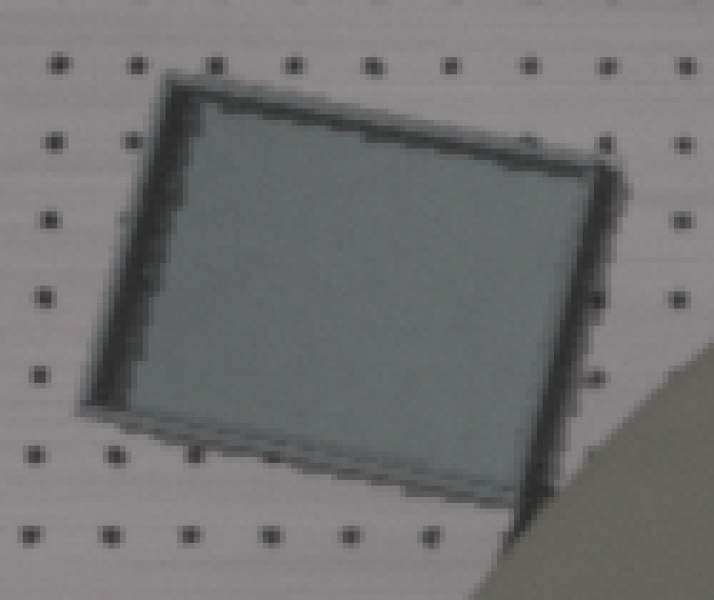

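The side view shows the gauge seated with its collar on the left holder's rim at crop (355,395), and the middle holder between the fingers. The top view gives tray rim corners at crop (165,75), (620,165), (80,410) and (520,505), so the centre is about (0.575, 0.321) with yaw about -11°.

```bash
python3 -c "
from plan import *
M=(.5892,.0336);P=(.581,.350)
plan([(*M,.075,-4.7,.02),(*M,.17,-4.7),(*P,.17,-11.2),(*P,.1,-11.2),(*P,.065,-11.2,.02),(*P,.05,-11.2,.008)],vmax=.042)"
```

```text
t 22.25 tcp [0.5892 0.0336 0.0455] yaw -4.7 F [-0.5 -0.3  6.3]
[0, 0, -0.3, 0.01, 0, 0, 0, 0, -0.59, 0.01, 0, 0, 0, 0, -1.22, 0.01, 0, 0, 0, 0, -1.86, 0.01, 0, 0, 0, 0, -2.49, 0.01, 0, 0]
[0.79, -0.09, 0, 0, 0, 0.1, 1.57, -0.17, 0, 0, 0, 0.2, 2.36, -0.26, 0, 0, 0, 0.3, 3.15, -0.34, 0, 0, 0, 0.41, 3.93, -0.43, 0, 0, 0, 0.51]
[0.78, -0.14, 0, 0, 0, 0.1, 1.56, -0.28, 0, 0, 0, 0.2, 2.34, -0.42, 0, 0, 0, 0.3, 2.34, -0.42, 0.7, 0, 0, 0.3, 2.34, -0.42, 1.4, 0, 0, 0.3]
[0, 0, 0.35, 0, 0, 0, 0, 0, 0.7, 0, 0, 0, 0, 0, 0.85, 0, 0, 0, 0, 0, 1.0, 0, 0, 0, 0, 0, 1.0, 0, 0, 0]
```

Emit:
drive_tool --moves '[0,0,-0.3,0,0,0,0,0,-0.59,0,0,0,0,0,-1.22,0,0,0,0,0,-1.86,0,0,0,0,0,-2.49,0,0,0]'

```text
time_s: 22.75
tcp_pos: [0.5884, 0.0335, 0.1715]
eef_rot: [2.311, 2.128, 0.0]
contact_force: [0.7, -0.7, -0.7]
gripper_width: 0.0246
gripper_force: 25.0
```

Emit:
drive_tool --moves '[0.79,-0.09,0,0,0,0.1,1.57,-0.17,0,0,0,0.2,2.36,-0.26,0,0,0,0.3,3.15,-0.34,0,0,0,0.41,3.93,-0.43,0,0,0,0.51]'

```text
time_s: 23.25
tcp_pos: [0.5832, 0.2327, 0.1706]
eef_rot: [2.386, 2.044, 0.001]
contact_force: [1.1, 0.4, -1.2]
gripper_width: 0.0242
gripper_force: 25.0
```

Emit:
drive_tool --moves '[0.78,-0.14,0,0,0,0.1,1.56,-0.28,0,0,0,0.2,2.34,-0.42,0,0,0,0.3,2.34,-0.42,0.7,0,0,0.3,2.34,-0.42,1.4,0,0,0.3]'

```text
time_s: 23.75
tcp_pos: [0.5811, 0.3521, 0.1009]
eef_rot: [2.425, 1.997, 0.006]
contact_force: [-0.6, 0.2, -1.0]
gripper_width: 0.0243
gripper_force: 25.0
```

Emit:
drive_tool --moves '[0,0,0.35,0,0,0,0,0,0.7,0,0,0,0,0,0.85,0,0,0,0,0,1.0,0,0,0,0,0,1.0,0,0,0]'

```text
time_s: 24.25
tcp_pos: [0.5807, 0.3498, 0.0491]
eef_rot: [-2.428, -1.994, 0.0]
contact_force: [-0.2, -0.1, -0.4]
gripper_width: 0.0245
gripper_force: 25.0
```

Emit:
drive_tool --moves '[0,0,0.04,0,0,0,0,0,0.06,0,0,0,0,0,0.08,0,0,0]'

```text
time_s: 24.55
tcp_pos: [0.5809, 0.3502, 0.0458]
eef_rot: [2.427, 1.994, 0.002]
contact_force: [-0.3, -0.4, -1.2]
gripper_width: 0.0242
gripper_force: 25.0
```

Emit:
drive_tool --moves '[0,0,0.02,0,0,0]'

```text
time_s: 24.65
tcp_pos: [0.5808, 0.3501, 0.0446]
eef_rot: [2.427, 1.994, 0.001]
contact_force: [-0.5, -0.4, -2.2]
gripper_width: 0.0247
gripper_force: 25.0
```

Emit:
drive_tool --moves '[0,0,0.012,0,0,0]'

```text
time_s: 24.75
tcp_pos: [0.5806, 0.3501, 0.0438]
eef_rot: [2.427, 1.994, 0.0]
contact_force: [-0.5, -0.0, -1.8]
gripper_width: 0.0244
gripper_force: 25.0
```

Emit:
drive_tool --moves '[0,0,0.01,0,0,0]'

```text
time_s: 24.85
tcp_pos: [0.5806, 0.3501, 0.0435]
eef_rot: [-2.427, -1.994, -0.0]
contact_force: [-2.4, -1.0, 4.5]
gripper_width: 0.0243
gripper_force: 25.0
```

Emit:
drive_tool --moves '[0,0,0.01,0,0,0]'

```text
time_s: 24.95
tcp_pos: [0.5807, 0.3501, 0.0435]
eef_rot: [-2.427, -1.994, -0.0]
contact_force: [-3.0, -1.3, 9.9]
gripper_width: 0.0241
gripper_force: 25.0
```

Emit:
drive_tool --moves '[0,0,-0.008,0,0,0,0,0,-0.008,0,0,0,0,0,-0.008,0,0,0]' --hand 45

```text
time_s: 25.25
tcp_pos: [0.5806, 0.35, 0.043]
eef_rot: [2.427, 1.994, 0.0]
contact_force: [0.0, -0.6, -0.2]
gripper_width: 0.0438
gripper_force: 0.0
```

```bash
python3 -c "
from plan import *
R=(.5833,-.0462);P=(.5808,.350)
plan([(*P,.17,-11.2,.042),(*R,.17,-4.7,.044),(*R,.085,-4.7),(*R,.045,-4.7,.015)],vmax=.042)"
```

```text
t 25.25 tcp [0.5806 0.35   0.043 ] yaw -11.2 F [ 0.  -0.6 -0.2]
[0, 0, -0.64, 0, 0, 0, 0, 0, -1.27, 0, 0, 0, 0, 0, -1.91, 0, 0, 0, 0, 0, -2.54, 0, 0, 0, -0.78, 0.16, -2.54, 0, 0, -0.08]
[-0.78, 0.15, 0, 0, 0, -0.08, -1.56, 0.3, 0, 0, 0, -0.16, -2.33, 0.45, 0, 0, 0, -0.24, -3.11, 0.6, 0, 0, 0, -0.32, -3.89, 0.75, 0, 0, 0, -0.41]
[-0.79, 0.11, 0, 0, 0, -0.08, -1.57, 0.21, 0, 0, 0, -0.16, -2.36, 0.32, 0, 0, 0, -0.24, -3.14, 0.42, 0, 0, 0, -0.33, -3.14, 0.42, 0.57, 0, 0, -0.33]
[0, 0, 0.57, 0, 0, 0, 0, 0, 1.13, 0, 0, 0, 0, 0, 1.4, 0, 0, 0, 0, 0, 1.67, 0, 0, 0, 0, 0, 1.93, 0, 0, 0]
```

Emit:
drive_tool --moves '[0,0,-0.4,0,0,0,0,0,-1.1,0,0,0,0,0,-1.91,0,0,0,0,0,-2.54,0,0,0,-0.78,0.16,-2.54,0,0,-0.08]'

```text
time_s: 25.75
tcp_pos: [0.5839, 0.3146, 0.1756]
eef_rot: [2.411, 2.011, 0.018]
contact_force: [0.9, -0.4, -0.2]
gripper_width: 0.0448
gripper_force: 0.0
```

Emit:
drive_tool --moves '[-0.78,0.15,0,0,0,-0.08,-1.56,0.3,0,0,0,-0.16,-2.33,0.45,0,0,0,-0.24,-3.11,0.6,0,0,0,-0.32,-3.89,0.75,0,0,0,-0.41]'

```text
time_s: 26.25
tcp_pos: [0.5819, 0.1106, 0.17]
eef_rot: [2.357, 2.077, 0.0]
contact_force: [1.2, 0.5, -0.7]
gripper_width: 0.0451
gripper_force: 0.0
```

Emit:
drive_tool --moves '[-0.79,0.11,0,0,0,-0.08,-1.57,0.21,0,0,0,-0.16,-2.36,0.32,0,0,0,-0.24,-3.14,0.42,0,0,0,-0.33,-3.14,0.42,0.57,0,0,-0.33]'

```text
time_s: 26.75
tcp_pos: [0.5859, -0.0507, 0.1445]
eef_rot: [2.309, 2.121, 0.007]
contact_force: [0.3, 0.0, -0.6]
gripper_width: 0.0449
gripper_force: 0.0
```

```bash
python3 -c "
from plan import *
R=(.5833,-.0462)
plan([(*R,.085,-4.7),(*R,.045,-4.7,.015)],vmax=.035)"
```

```text
t 26.75 tcp [ 0.5859 -0.0507  0.1445] yaw -4.8 F [ 0.3  0.  -0.6]
[0.04, -0.03, 0.59, 0.06, 0.01, -0.01, 0.09, -0.07, 1.19, 0.06, 0.01, -0.02, 0.09, -0.07, 1.46, 0.06, 0.01, -0.02, 0.09, -0.07, 1.72, 0.06, 0.01, -0.02, 0.09, -0.07, 1.99, 0.06, 0.01, -0.02]
```

Emit:
drive_tool --moves '[0,0,0.57,0,0,0,0,0,1.1,0,0,0,0,0,1.1,0,0,0,0,0,1.1,0,0,0]'

```text
time_s: 27.15
tcp_pos: [0.583, -0.0463, 0.0866]
eef_rot: [-2.309, -2.13, 0.001]
contact_force: [0.0, 0.6, -0.3]
gripper_width: 0.0451
gripper_force: 0.0
```

```bash
python3 -c "
from plan import *
R=(.5833,-.0464)
plan([(*R,.045,-4.7,.015)],dec=3)"
```

```text
t 27.15 tcp [ 0.583  -0.0463  0.0866] yaw -4.6 F [ 0.   0.6 -0.3]
[-0.001, 0.002, 0.277, -0.006, 0, 0.003, -0.002, 0.005, 0.554, -0.006, 0, 0.006, -0.002, 0.007, 0.831, -0.006, 0, 0.009, -0.002, 0.007, 0.831, -0.006, 0, 0.009, -0.002, 0.007, 0.831, -0.006, 0, 0.009]
```

Emit:
drive_tool --moves '[0,0,0.28,0,0,0,0,0.005,0.55,0,0,0,0,0.005,0.83,0,0,0,0,0.005,0.83,0,0,0,0,0.005,0.83,0,0,0]'

```text
time_s: 27.65
tcp_pos: [0.583, -0.0463, 0.0444]
eef_rot: [-2.309, -2.129, 0.001]
contact_force: [0.2, -0.4, 0.2]
gripper_width: 0.0451
gripper_force: 0.0
```

Emit:
drive_tool --moves '[0,0,0,0,0,0,0,0,0,0,0,0,0,0,0,0,0,0,0,0,0,0,0,0]' --hand 10 --force 25

```text
time_s: 28.05
tcp_pos: [0.5836, -0.0464, 0.0455]
eef_rot: [2.309, 2.13, 0.001]
contact_force: [0.4, 0.1, 2.7]
gripper_width: 0.0238
gripper_force: 24.8
```

```bash
python3 -c "
from plan import *
R=(.5833,-.0464);P=(.5696,.2935)
plan([(*R,.075,-4.7,.02),(*R,.17,-4.7),(*P,.17,-11.2,.042),(*P,.17,-11.2),(*P,.1,-11.2),(*P,.065,-11.2,.02),(*P,.05,-11.2,.008)],vmax=.042)"
```

```text
t 28.05 tcp [ 0.5836 -0.0464  0.0455] yaw -4.6 F [0.4 0.1 2.7]
[0, 0, -0.3, 0.01, 0, 0, 0, 0, -0.59, 0.01, 0, 0.01, 0, 0, -1.22, 0.01, 0, 0.01, 0, 0, -1.86, 0.01, 0, 0.01, 0, 0, -2.49, 0.01, 0, 0.01]
[0.75, -0.09, 0, 0, 0, 0.09, 1.5, -0.18, 0, 0, 0, 0.18, 2.25, -0.28, 0, 0, 0, 0.27, 3.0, -0.37, 0, 0, 0, 0.36, 3.75, -0.46, 0, 0, 0, 0.45]
[0.74, -0.14, 0, 0, 0, 0.09, 1.49, -0.28, 0, 0, 0, 0.18, 2.23, -0.42, 0, 0, 0, 0.27, 2.97, -0.56, 0, 0, 0, 0.36, 2.97, -0.56, 0, 0, 0, 0.36]
[0, 0, 0.7, 0, 0, 0, 0, 0, 1.4, 0, 0, 0, 0, 0, 1.75, 0, 0, 0, 0, 0, 2.1, 0, 0, 0, 0, 0, 2.25, 0, 0, 0]
[0, 0, 0.15, 0, 0, 0, 0, 0, 0.15, 0, 0, 0, 0, 0, 0.15, 0, 0, 0, 0, 0, 0.15, 0, 0, 0, 0, 0, 0.15, 0, 0, 0]
```

Emit:
drive_tool --moves '[0,0,-0.3,0,0,0,0,0,-0.59,0,0,0,0,0,-1.22,0,0,0,0,0,-1.86,0,0,0,0,0,-2.49,0,0,0]'

```text
time_s: 28.55
tcp_pos: [0.5833, -0.0463, 0.1721]
eef_rot: [2.309, 2.129, 0.001]
contact_force: [-0.5, 0.2, -0.4]
gripper_width: 0.0236
gripper_force: 24.8
```

Emit:
drive_tool --moves '[0.75,-0.09,0,0,0,0.09,1.5,-0.18,0,0,0,0.18,2.25,-0.28,0,0,0,0.27,3.0,-0.37,0,0,0,0.36,3.75,-0.46,0,0,0,0.45]'

```text
time_s: 29.05
tcp_pos: [0.5755, 0.1439, 0.1712]
eef_rot: [2.375, 2.055, 0.002]
contact_force: [-0.2, -0.7, -1.2]
gripper_width: 0.0237
gripper_force: 24.8
```

Emit:
drive_tool --moves '[0.74,-0.14,0,0,0,0.09,1.49,-0.28,0,0,0,0.18,2.23,-0.42,0,0,0,0.27,2.97,-0.56,0,0,0,0.36,2.97,-0.56,0,0,0,0.36]'

```text
time_s: 29.55
tcp_pos: [0.569, 0.2977, 0.1713]
eef_rot: [-2.422, -2.0, -0.005]
contact_force: [0.2, -0.6, -0.1]
gripper_width: 0.0238
gripper_force: 24.8
```

Emit:
drive_tool --moves '[0,0,0.7,0,0,0,0,0,1.4,0,0,0,0,0,1.75,0,0,0,0,0,2.1,0,0,0,0,0,2.25,0,0,0]'

```text
time_s: 30.05
tcp_pos: [0.5689, 0.2928, 0.0562]
eef_rot: [-2.426, -1.995, 0.002]
contact_force: [0.2, 0.8, -1.3]
gripper_width: 0.0235
gripper_force: 24.8
```

Emit:
drive_tool --moves '[0,0,0.1,0,0,0,0,0,0.15,0,0,0,0,0,0.17,0,0,0,0,0,0.19,0,0,0]'

```text
time_s: 30.45
tcp_pos: [0.5696, 0.2937, 0.0483]
eef_rot: [2.426, 1.996, 0.002]
contact_force: [-0.3, -0.7, -1.3]
gripper_width: 0.0234
gripper_force: 24.8
```

Emit:
drive_tool --moves '[0,0,0.03,0,0,0,0,0,0.06,0,0,0,0,0,0.08,0,0,0]'

```text
time_s: 30.75
tcp_pos: [0.5691, 0.2934, 0.0436]
eef_rot: [2.426, 1.996, 0.0]
contact_force: [0.0, 1.0, -0.6]
gripper_width: 0.0239
gripper_force: 24.8
```

Emit:
drive_tool --moves '[0,0,0.012,0,0,0]'

```text
time_s: 30.85
tcp_pos: [0.5691, 0.2935, 0.0435]
eef_rot: [-2.426, -1.996, 0.0]
contact_force: [-2.7, -1.8, 9.2]
gripper_width: 0.024
gripper_force: 24.8
```

Emit:
drive_tool --moves '[0,0,0.01,0,0,0]'

```text
time_s: 30.95
tcp_pos: [0.5691, 0.2935, 0.0434]
eef_rot: [-2.426, -1.996, 0.0]
contact_force: [-4.0, -2.0, 12.5]
gripper_width: 0.024
gripper_force: 24.8
```

On the tray floor at the expected height. I'll release, rise and look.

Emit:
drive_tool --moves '[0,0,-0.01,0,0,0,0,0,-0.01,0,0,0,0,0,-0.01,0,0,0,0,0,-0.01,0,0,0]' --hand 45

```text
time_s: 31.35
tcp_pos: [0.569, 0.2934, 0.0428]
eef_rot: [-2.426, -1.996, 0.0]
contact_force: [0.6, 0.1, 0.6]
gripper_width: 0.0449
gripper_force: 0.0
```

Emit:
drive_tool --moves '[0,0,-0.4,0,0,0,0,0,-1.1,0,0,0,0,0,-1.9,0,0,0,0,0,-2.7,0,0,0,0,0,-3.4,0,0,0]'

```text
time_s: 31.85
tcp_pos: [0.5692, 0.2935, 0.2149]
eef_rot: [2.426, 1.996, 0.001]
contact_force: [0.2, -0.0, 0.0]
gripper_width: 0.0454
gripper_force: 0.0
```

Emit:
drive_tool --moves '[-0.8,0,0,0,0,0,-1.6,0,0,0,0,0,-2.4,0,0,0,0,0,-3.2,0,0,0,0,0,-4,0,0,0,0,0]'

```text
time_s: 32.35
tcp_pos: [0.53, 0.0958, 0.2129]
eef_rot: [2.426, 1.996, 0.0]
contact_force: [-0.3, -0.2, 0.1]
gripper_width: 0.0449
gripper_force: 0.0
```

Emit:
drive_tool --moves '[-0.8,0,0,0,0,0,-1.6,0,0,0,0,0,-2.4,0,0,0,0,0,-3.2,0,0,0,0,0,-4,0,0,0,0,0]'

```text
time_s: 32.85
tcp_pos: [0.4915, -0.1006, 0.213]
eef_rot: [2.426, 1.996, 0.0]
contact_force: [0.4, 0.3, 0.6]
gripper_width: 0.045
gripper_force: 0.0
```

```bash
python3 -c "
from plan import *
T=viewer.snapshot('top');S=viewer.snapshot('side');print(T['shot'],ctrl.get_state()['time_s'])
a=cv2.resize(S['color'][225:465,80:340,::-1],(520,480));b=cv2.resize(T['color'][180:270,80:370,::-1],(520,161))
cv2.imwrite('pics/end.png',np.vstack([a[:,:],b])[:600] if 0 else np.vstack([a,b])[::1][:641-41])"
```

```text
10 32.95
```

View pics/end.png

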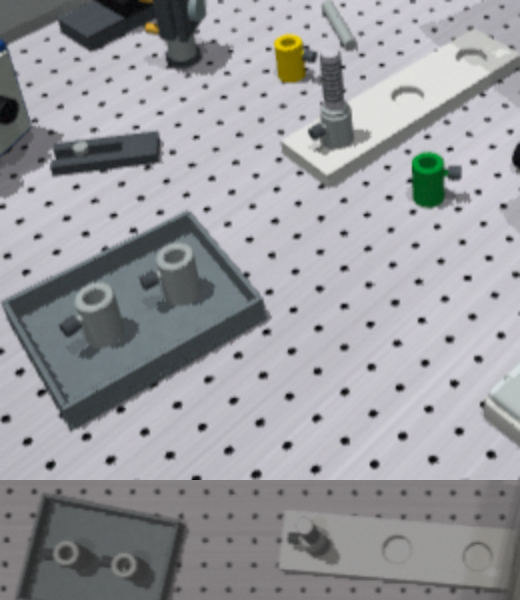

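The final picture shows two holders upright in the tray at (98,315) and (178,275), the gauge seated by its collar in the left holder at (335,110), and everything else undisturbed.

```bash
python3 -c "
from cell import close_job
print(close_job())"
```

```text
the job is handed in; nothing more can be done
None
```

The job is handed in (no verdict shown): all three bores were tried left to right under 25 N, the gauge stands seated to its collar in the left holder (the full-depth one), and the other two (stopped at about 21 and 14.5 mm) stand upright in the grey tray.

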